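# Slide the catch tin under the key vise and trap it with the keeper

## Robot

A 6-joint arm with a two-finger parallel gripper is mounted at the origin on the work surface. World frame = base frame: x ahead of the robot, y to its left, z up, the work surface at z = 0. Lengths are in m, angles in rad, forces in N, time in s.
With the tool pointing down it reaches from about 0.375 to 0.925 m from the base axis. Payload 5.7 kg.
Tool frame: the origin (TCP) lies midway between the tips of the shut fingers; the grasp point (between the pads) lies 19 mm behind it; z points along the fingers, y is the line along which they close (so a half turn about z gives the same grasp; the last joint's range is limited). The gripper opens to 85 mm and grips with 20 to 120 N. Pads are 22 mm wide; open, the fingers measure 114 mm over their backs; the gripper's body (76 mm by 85 mm) begins 54 mm behind the grasp point. The pads swing forward as they close: fully open they stand 13 mm farther back than shut.
Start: joints at [-1.273, 0.359, 1.51, -0, 1.272, -0.115], TCP at [0.241, -0.55, 0.231] pointing down, gripper open.
Joint ranges: [-2.97, 2.97], [-1.01, 2.36], [0.21, 2.38], [-0.96, 4.11], [0.2, 2.71], [-2.98, 2.98]. Speed limits (rad/s): [2.39, 2.39, 3.14, 3.14, 3.14, 3.14].

## Interface

Orientations are given as [roll, pitch, yaw] about the fixed x, y, z axes, in that order (R = Rz(yaw) Ry(pitch) Rx(roll)).
In Python, from rig import readout, imaging, bot gives the robot as it stands.
- The arm moves only by the tool move_arm, never from a script. Its argument "targets" is a list of rows, each a list of 6 numbers: the shift along the tool's x, y, z in mm, then the turn, a rotation vector about the tool's x, y, z in rad. In form: [[tx, ty, tz, rx, ry, rz], ...]. A call has 1 to 8 rows; each row is the pose to reach, as a shift and turn from the pose commanded when the call began, along the tool's axes at that moment; what a row does not reach only later rows make up. A row lasts 1/8 s, in which the tool goes at most 62.5 mm and 10.7 degrees, less where a joint would pass 70% of its speed; a pose out of reach is approached as far as the arm can. A call with a gripper value outside its range is refused whole. "hand" is the finger opening in mm, from 0 to 85.4, set as the call begins (left out, the last holds). The fingers move at their own pace and stop on an object; the grip force is fixed at half the most. Time passes only in rows, so rows that repeat a pose let the fingers close. It gives the time, the measured TCP pose, the force, the opening and the grip force at its end, in the units of the state.
- readout.sense(): the state, without advancing time (a new reading comes with each control period).
- imaging.read_camera(name): name is "scene" or "top"; returns (picture, depth): 400x640x3 uint8, red, green, blue; 400x640 float32, m along the optical axis (not along the pixel's ray), 0 where there is no reading.
- imaging.get_calibration(name): a dict with "fx", "fy", "cx", "cy" (pixels), "k1" (the pictures are not rectified: a ray, as slopes to the right and down, at radius r is drawn at 1 + k1 r^2 times it, then the intrinsics apply), "T" (4x4, takes a point from camera to world coordinates). Camera axes: x right, y up, looking along -z (the intrinsics and any distortion apply to the point x, -y, -z); pixel columns grow to the right and rows downward; lengths in m; the calibration is good to about 2 mm. A picture is of the moment at which its call begins. get_calibration takes no time and is no camera call.
- bot.hand_in(): hands the job in; it is judged then, once.
The state is a dict: "clock": time; "joint_positions": joint angles; "joint_vel": joint speeds; "joint_torque": joint torques, N m; "tool_pos": TCP position; "eef_rot": TCP orientation; "wrist_force": force on the tool from outside, world axes, zero at the start; "ft_torque": the same for the moment, N m; "grip_width": finger opening in m; "finger_force": force on a finger pad.
Only numpy, scipy, OpenCV 4.12 (cv2) and the standard library are available. Lean on these libraries where they do the work, as an engineer would, in place of code of your own. Each camera call takes 0.05 s, during which the arm holds its last target. There are 200 camera calls.

## Task

Get the filings tin ready for filing the key: slide the round tin along the shelf, without lifting or tipping it, off its ring mark and between the two lane lines, then along the lane under the vise jaw until you feel it press against the spring stop. Then slide the wooden keeper along its rail up behind the tin until it holds the tin snugly against the spring, and leave it so; push gently, never ram, and leave the pencil cup, file and rack tag alone.

Things in the scene. Friction and masses are not known exactly. Their poses are not given: they have to be found in the camera images.
- vise: Small cast-iron vise bolted down, key blank upright in its jaws. Origin: shelf level, on the lane's centre line; -y points out along the lane to its open end, x across it. Base x +-45, y -35 to 65 mm; column y -35 to 25. The jaw beam, 60 wide, overhangs the lane to y -92, underside 90, top 125 mm high; key up to 190 mm at y 0 to 25.
- lane_mid (a point): Point on the shelf on the lane's centre line, 165 mm out from the vise origin (vise y = -165 mm); axes as the vise's. Two thin dark lane lines run along y at x = +-63 mm (vise y -250 to -50): the 100 mm tin belongs centred between them.
- jaw_tip (a point): Underside of the jaw beam's tip, 90 mm up, vise y = -92. Below it a flat spring-stop plate (44 wide, 9 to 43 mm high) faces -y across the lane. Its place differs each time and is not reported: face at rest at vise y -90 to -65 mm. It gives 15 mm at 0.5 N per mm (7.5 N fully in) and springs back. Snug: the stop presses the tin with over 1.5 N (in over 3 mm), the keeper with over 0.5 N.
- tin: The filings tin: round open steel tin, outside diameter 100 mm, 45 mm tall, straight wall 3 mm thick, 0.25 to 0.47 kg, loose; sliding it takes about 1 to 4 N. Origin at the centre of its underside. It starts on its ring mark outside the lane, on the vise's -x side.
- home_mark: Dark ring outline, 114 mm across, drawn flat on the shelf where the tin starts. Origin at its centre.
- keeper: Wooden cross bar on a carriage on an aluminium rail (vise x = 85 mm, 18 high; carriage 42 high). Axes as the vise's. Origin: lane centre line, shelf level, below the bar's +y face, which meets the tin. Bar x -30 to 85, y -14 to 0, z 12 to 40 mm. Slides along y only, from vise y -300 (back) to -145; starts within 20 mm of back. Drags with 7 N and stays where left, holding against the spring.
- keeper_fin (a point): Centre of the back (-y) face of the keeper's upright push fin, 57.5 mm above the shelf: push here towards +y. The fin stands on the bar: 40 mm wide in x, 14 mm thick, top 76 mm high.
- pencil_cup: Tin pencil cup, 74 mm across, 95 mm tall, standing loose left of the vise; leave alone. Origin under its centre.
- file: Steel file with wooden handle, 200 mm long (x, handle to -x), 22 mm wide, 16 mm high, lying loose to the right; leave alone. Origin: middle, underside.
- rack_tag: Wooden key rack tag, 45 x 90 x 8 mm, lying loose to the right, past the file; leave alone. Origin: centre, underside.
Not all that is in view belongs to the job. Several things have the shape of the tin; the one meant has the colours described above.

How it is judged:
On the way, in this order (a step that is already met when the one before it is completed fails the run):
1. the tin, in the lane, is pushed against the spring stop while the keeper is still clear of it (x of tin in the frame of vise between -0.013 and 0.013 m and y of tin in the frame of vise between -0.165 and -0.09 m and height (world z) of tin below 0.006 m and contact force between tin and vise above 1 N and contact force between keeper and tin below 0.1 N), for 0.1 s.
2. the keeper holds the tin against the spring stop (x of tin in the frame of vise between -0.013 and 0.013 m and y of tin in the frame of vise between -0.165 and -0.09 m and height (world z) of tin below 0.006 m and contact force between tin and vise above 1.5 N and contact force between keeper and tin above 0.5 N), for 0.2 s.
At the end, for the whole second after the job is handed in: The tin stands flat on the shelf in the lane under the vise jaw, its centre within 13 mm of the lane's centre line, at rest, with the spring stop pressing on it with more than 1.5 N and the keeper with more than 0.5 N (all of step 2 and linear speed of each of tin, keeper below 0.01 m/s); the robot touches nothing.
It fails at once if the tin is lifted more than 10 mm or tipped more than 0.2 rad (height (world z) of tin above 0.01 m or angle between tin's own z axis and vertical above 0.2 rad).
It fails at once if the tin is rammed: the vise or the keeper presses it with more than 25 N (contact force between tin and vise above 25 N or contact force between keeper and tin above 25 N).
It fails at once if the pencil cup, file or rack tag is moved more than 20 mm (distance of any of pencil_cup, file, rack_tag from where it was at the start of the episode above 0.02 m).
It also fails if it takes over 72 s, if anything falls off the work surface, if the arm or the gripper's body presses on something with over 40 N, if the wrist force passes 120 N, or if a joint passes its speed limit or range.

## Working session

There is one attempt and no reset: what is moved stays moved. The work goes in short steps, Python scripts to look and compute and a tool call to move; the robot and the scene stay as the last step left them, time stands still between calls to the robot, and variables do not carry over. Pictures are saved under pics/ and viewed, at most 10 in all, crops included, and the job is handed in when it is done.

Besides the shell and the picture viewer there is one more tool, called after "Emit:" as name(argument=value, ...) on one line, values as JSON. move_arm: Moves the arm, as the interface text tells. Its arguments: {"type":"object","properties":{"targets":{"type":"array"},"hand":{"type":"number"}},"required":["targets"]}

```bash
mkdir -p pics
cat > h.py <<'E'
import numpy as np, cv2
from rig import readout, imaging, bot
def shot(n,f=None):
    p,d=imaging.read_camera(n)
    np.savez('last_%s.npz'%n,p=p,d=d)
    if f: cv2.imwrite('pics/'+f,p[:,:,::-1])
    return p,d
def ray(n,u,v):
    c=imaging.get_calibration(n)
    K=np.array([[c['fx'],0,c['cx']],[0,c['fy'],c['cy']],[0,0,1.]])
    q=cv2.undistortPoints(np.array([[[u,v]]],float),K,np.array([c['k1'],0,0,0,0.]))[0,0]
    T=np.array(c['T']); return T[:3,3],T[:3,:3]@np.array([q[0],-q[1],-1.])
def onz(n,u,v,z):
    o,r=ray(n,u,v); return o+r*(z-o[2])/r[2]
def dep(n,u,v):
    d=np.load('last_%s.npz'%n)['d']; o,r=ray(n,u,v)
    w=d[int(v)-1:int(v)+2,int(u)-1:int(u)+2]; w=w[w>0]
    return o+r*np.median(w) if w.size else None
E
python3 - <<'E'
from h import *
shot('top','top1.png'); shot('scene','scene1.png')
for n in('top','scene'):print(imaging.get_calibration(n))
print(readout.sense())
E
```

```text
{'fx': 489.66363063367277, 'fy': 489.66363063367277, 'cx': 326.7259724053186, 'cy': 197.1467891709005, 'k1': 0.0413287180943013, 'T': array([[ 0.02527051,  0.99277459, -0.11730307,  0.29819148],
       [-0.99944107,  0.02765871,  0.01877599,  0.0018128 ],
       [ 0.02188478,  0.11676303,  0.99291865,  1.48414559],
       [ 0.        ,  0.        ,  0.        ,  1.        ]])}
{'fx': 376.1349315918515, 'fy': 376.1349315918515, 'cx': 313.591788996644, 'cy': 203.6848173569027, 'k1': -0.039824958305501305, 'T': array([[-0.24165727, -0.70104878,  0.67091905,  1.20690059],
       [ 0.97023679, -0.18565754,  0.15547297,  0.15351303],
       [ 0.01556704,  0.68852152,  0.72504881,  0.85697748],
       [ 0.        ,  0.        ,  0.        ,  1.        ]])}
{'clock': 0.1, 'joint_positions': array([-1.27309749e+00,  3.59473021e-01,  1.51132570e+00, -1.94749265e-05,
        1.27250110e+00, -1.15100189e-01]), 'joint_vel': array([-0.00094416, -0.00108557, -0.00019204,  0.00050045, -0.00156091,
        0.00031366]), 'joint_torque': array([ 8.86208636e-04, -5.28652918e+01, -2.79349065e+01, -1.83980619e-04,
        4.91327868e-03, -3.16662306e-05]), 'tool_pos': array([ 0.24050991, -0.54901544,  0.23051323]), 'eef_rot': array([-3.13989464e+00, -1.77580115e-04,  4.12804618e-01]), 'wrist_force': array([0.6234303 , 0.11253962, 0.54720646]), 'ft_torque': array([ 0.0166092 , -0.0327761 , -0.06045451]), 'finger_force': 0.0, 'grip_width': 0.08534614405983305}
```

View pics/top1.png

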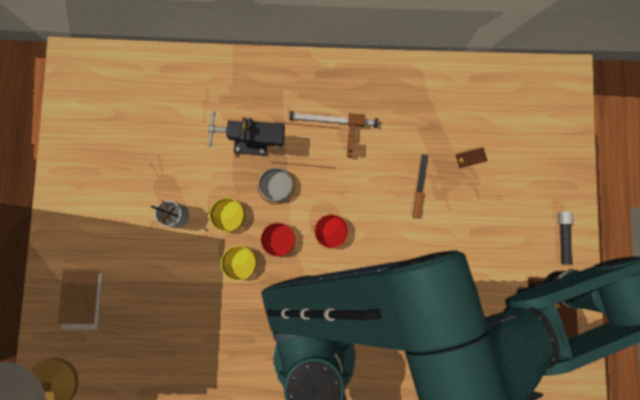

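View pics/scene1.png

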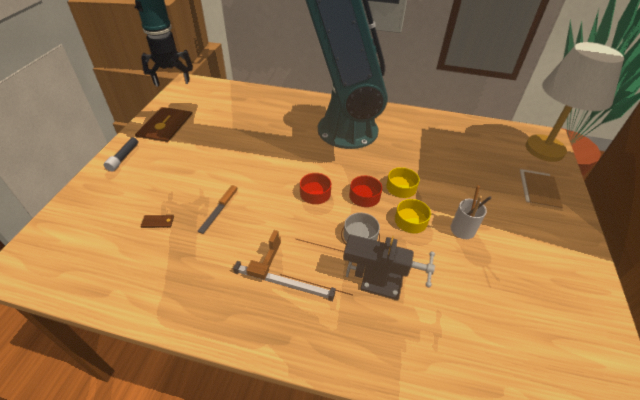

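The round tins are grey (276,186), yellow (228,215) and (239,263), and red (279,239) and (332,231). The grey one fits, since it is bare steel and sits on a dark ring on the vise's -x side. I'll check it in an enlarged crop.

Run:
```python
from h import *
for n,(a,b,c,d),f in(('top',(200,400,95,220),4),('scene',(220,450,180,310),3.4)):
    p=np.load('last_%s.npz'%n)['p'][c:d,a:b,::-1]
    cv2.imwrite('pics/%s_c.png'%n,cv2.resize(p,None,fx=f,fy=f,interpolation=cv2.INTER_CUBIC))
```

```text
(no output)
```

View pics/top_c.png

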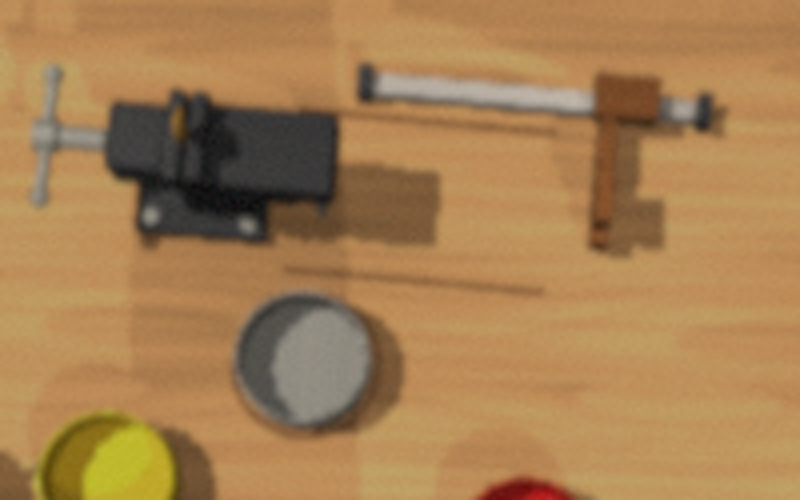

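View pics/scene_c.png

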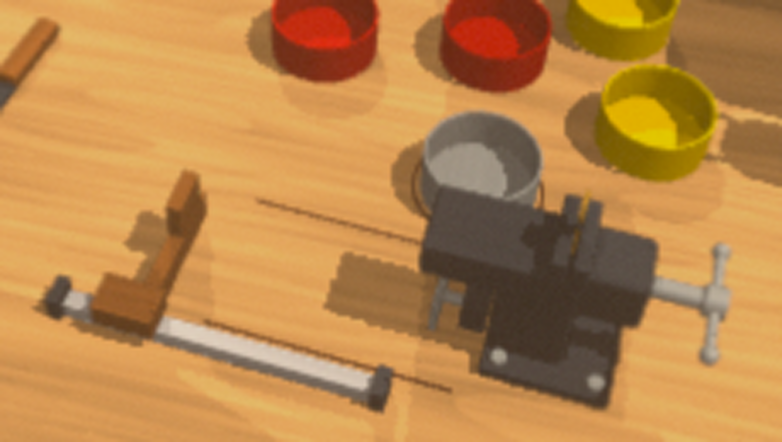

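The crop confirms it: the grey steel tin, rim centre at crop (304,360), i.e. pixel (276,185), has the ring outline visible around its foot. The lane lines end at crop (556,132) and (543,292). The keeper bar is at crop (605,180), and the spring plate shows in the scene crop at (435,302).

Run:
```python
from h import *
np.set_printoptions(precision=4,suppress=True)
T=lambda x,y:(200+(x+.5)/4-.5,95+(y+.5)/4-.5)
S=lambda x,y:(220+(x+.5)/3.4-.5,180+(y+.5)/3.4-.5)
for n,(x,y),z in [('lowL',(285,268),0),('lowR',(543,292),0),('upR',(556,132),0),('upmid',(400,117),0),('tinTop',(304.5,360),.045),('railL',(367,83),.018),('railR',(705,111),.018),('jawTipL',(337,114),.125),('jawTipR',(334,197),.125),('barEnd+y',(592,225),.04),('finR',(608,245),.076),('finL',(592,245),.076),('carr1',(597,73),.042),('carr2',(660,78),.042),('carr3',(596,118),.042)]:
    u,v=T(x,y); d=dep('top',u,v); print('top',n,onz('top',u,v,z),d)
for n,(x,y),z in [('lowR',(258,200),0),('upR',(205,322),0),('upL',(450,390),0),('tinTop',(482,156),.045),('plateL',(432,325),.009),('plateTopL',(445,280),.043),('jawtip near bl',(422,268),.09),('jawtip tl',(442,190),.125),('fin top',(187,175),.076),('fin top2',(203,190),.076)]:
    u,v=S(x,y); d=dep('scene',u,v); print('scene',n,onz('scene',u,v,z),d)
# tin rim via depth cloud from top
L=np.load('last_top.npz');P=[]
for v in range(165,206):
    for u in range(255,298):
        q=dep('top',u,v)
        if q is not None and .035<q[2]<.055:P.append(q)
P=np.array(P);print(len(P),P[:,2].mean(),cv2.minEnclosingCircle((P[:,:2]*1000).astype(np.float32)))
# fin cloud both cams
for n,(a,b,c,e) in (('top',(335,375,105,165)),('scene',(235,290,225,280))):
    P=np.array([dep(n,u,v) for v in range(c,e) for u in range(a,b) if dep(n,u,v) is not None])
    F=P[(P[:,2]>.046)];print(n,'fin',F.min(0),F.max(0),len(F))
```

```text
top lowL [0.5785 0.1479 0.    ] [0.5782 0.1477 0.0015]
top lowR [ 0.5656 -0.0505  0.    ] [ 0.5653 -0.0505  0.0019]
top upR [ 0.6917 -0.0577  0.    ] [ 0.6914 -0.0576  0.0014]
top upmid [0.6998 0.0635 0.    ] [ 0.7     0.0636 -0.0007]
top tinTop [0.5013 0.1264 0.045 ] [0.5072 0.13   0.0036]
top railL [0.7208 0.0889 0.018 ] [0.7183 0.0884 0.0265]
top railR [ 0.7069 -0.1711  0.018 ] [ 0.7042 -0.1699  0.0279]
top jawTipL [0.6667 0.103  0.125 ] [0.7001 0.1122 0.0019]
top jawTipR [0.6067 0.103  0.125 ] [0.6125 0.1049 0.0996]
top barEnd+y [ 0.6105 -0.0848  0.04  ] [ 0.6125 -0.0853  0.0308]
top finR [ 0.5882 -0.0946  0.076 ] [ 0.5965 -0.0974  0.0358]
top finL [ 0.5878 -0.0829  0.076 ] [ 0.5961 -0.0853  0.0358]
top carr1 [ 0.7272 -0.086   0.042 ] [ 0.74   -0.0886 -0.0012]
top carr2 [ 0.7248 -0.1338  0.042 ] [ 0.7367 -0.1376  0.0018]
top carr3 [ 0.6923 -0.086   0.042 ] [ 0.694  -0.0863  0.0358]
scene lowR [ 0.5616 -0.0472  0.    ] [ 0.5618 -0.0471  0.0002]
scene upR [ 0.689  -0.0542  0.    ] [ 0.6901 -0.0538  0.0018]
scene upL [0.7001 0.1427 0.    ] [0.7007 0.1427 0.0009]
scene tinTop [0.5036 0.1309 0.045 ] [0.47   0.1298 0.0061]
scene plateL [0.6528 0.1193 0.009 ] [0.6578 0.1196 0.0167]
scene plateTopL [0.6326 0.1229 0.043 ] [0.6326 0.1229 0.043 ]
scene jawtip near bl [0.6596 0.1065 0.09  ] [0.6644 0.1069 0.0967]
scene jawtip tl [0.6127 0.1098 0.125 ] [0.6116 0.1097 0.1237]
scene fin top [ 0.6091 -0.0902  0.076 ] [ 0.6098 -0.0899  0.077 ]
scene fin top2 [ 0.6202 -0.0735  0.076 ] [ 0.5649 -0.0949  0.0024]
79 0.03862757107739676 ((503.8657531738281, 130.50396728515625), 50.18843460083008)Traceback (most recent call last):
  File "<stdin>", line 18, in <module>
  File "h.py", line 16, in dep
    d=np.load('last_%s.npz'%n)['d']; o,r=ray(n,u,v)
                                         ~~~^^^^^^^
  File "h.py", line 9, in ray
    c=imaging.get_calibration(n)
ValueError: time passes only in moves, steps and waits
```

Emit:
move_arm(targets=[[40,-39,3,0,0,0.04],[85,-82,6,0,0,0.08],[130,-125,9,0,0,0.13],[173,-167,11,0,0,0.17],[216,-208,14,0,0,0.21],[259,-250,17,0,0,0.25],[302,-291,20,0,0,0.29],[345,-333,20,0,0,0.33]], hand=85)

```text
clock: 1.1
tool_pos: [0.4233, -0.1042, 0.2111]
eef_rot: [-3.141, 0.0, 0.081]
wrist_force: [1.0, 0.3, 0.3]
grip_width: 0.085
finger_force: 0.0
```

Emit:
move_arm(targets=[[0,0,0,0,0,0]])

```text
clock: 1.23
tool_pos: [0.4236, -0.1023, 0.2111]
eef_rot: [-3.14, 0.0, 0.089]
wrist_force: [-1.2, 0.2, 0.5]
grip_width: 0.0852
finger_force: 0.0
```

Emit:
move_arm(targets=[[25,-48,0,0,0,0.05],[50,-95,10,0,0,0.1],[72,-140,20,0,0,0.14],[91,-176,40,0,0,0.14],[91,-176,75,0,0,0.14],[91,-176,110,0,0,0.14],[91,-176,120,0,0,0.14],[91,-176,120,0,0,0.14]], hand=50)

```text
clock: 2.22
tool_pos: [0.4991, 0.0759, 0.0911]
eef_rot: [3.141, 0.001, -0.058]
wrist_force: [-0.1, 0.0, -0.1]
grip_width: 0.0502
finger_force: 0.0
```

Run:
```python
from h import *
p,_=shot('top'); q,_=shot('scene')
a=cv2.resize(p[130:230,210:340,::-1],(520,400),interpolation=cv2.INTER_CUBIC)
b=cv2.resize(q[150:270,290:460,::-1],(567,400),interpolation=cv2.INTER_CUBIC)
cv2.imwrite('pics/app.png',cv2.resize(np.hstack([a,b]),(800,294),interpolation=cv2.INTER_AREA))
s=readout.sense();print(s['tool_pos'],s['eef_rot'],s['clock'])
```

```text
[0.50026565 0.07624621 0.09236551] [-3.14144320e+00 -1.76974227e-03 -5.78631467e-02] 2.325
```

View pics/app.png

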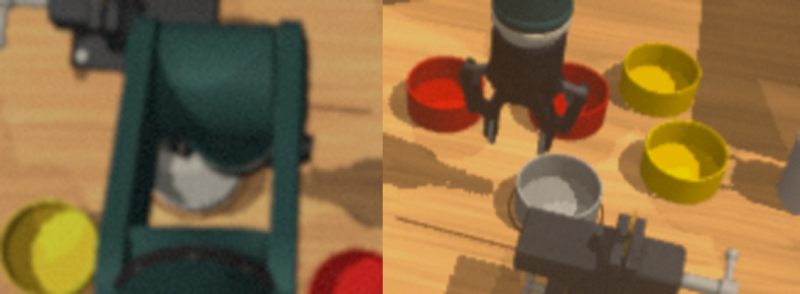

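The gripper is above the tin's near wall, with its fingers astride the wall line. The view shows no obstruction, so I'll lower and close.

Emit:
move_arm(targets=[[0,-5,15,0,0,0],[0,-5,35,0,0,0],[0,-5,55,0,0,0],[0,-5,68,0,0,0],[0,-5,72,0,0,0],[0,-5,72,0,0,0]])

```text
clock: 3.08
tool_pos: [0.4997, 0.0819, 0.0194]
eef_rot: [-3.141, -0.0, -0.057]
wrist_force: [0.1, -0.0, 0.8]
grip_width: 0.0502
finger_force: 0.0
```

Emit:
move_arm(targets=[[0,0,0,0,0,0],[0,0,0,0,0,0],[0,0,0,0,0,0],[0,0,0,0,0,0]], hand=15)

```text
clock: 3.58
tool_pos: [0.4996, 0.0818, 0.0195]
eef_rot: [-3.141, -0.0, -0.057]
wrist_force: [0.1, 0.1, -0.5]
grip_width: 0.0152
finger_force: 0.0
```

Emit:
move_arm(targets=[[0,0,0,0,0,0],[0,0,0,0,0,0],[0,0,0,0,0,0],[0,0,0,0,0,0]], hand=0)

```text
clock: 4.08
tool_pos: [0.4995, 0.0819, 0.0195]
eef_rot: [-3.141, 0.0, -0.057]
wrist_force: [-0.4, 1.8, 5.2]
grip_width: 0.0019
finger_force: 56.8
```

Emit:
move_arm(targets=[[0,8,0,0,0,0],[0,20,0,0,0,0],[0,33,0,0,0,0],[0,46,0,0,0,0],[0,59,0,0,0,0],[0,72,0,0,0,0],[0,82,0,0,0,0],[0,90,0,0,0,0]])

```text
clock: 5.08
tool_pos: [0.4943, -0.0089, 0.0195]
eef_rot: [-3.141, -0.0, -0.058]
wrist_force: [1.8, 5.7, 7.0]
grip_width: 0.002
finger_force: 57.2
```

Emit:
move_arm(targets=[[8,0,0,0,0,0],[23,0,0,0,0,0],[39,0,0,0,0,0],[55,0,0,0,0,0],[71,0,0,0,0,0],[87,0,0,0,0,0],[103,0,0,0,0,0],[115,0,0,0,0,0]])

```text
clock: 6.08
tool_pos: [0.6049, -0.0153, 0.0195]
eef_rot: [3.141, 0.008, -0.057]
wrist_force: [-11.7, 2.6, 18.3]
grip_width: 0.0017
finger_force: 61.5
```

Emit:
move_arm(targets=[[8,0,0,0,0,0],[15,0,0,0,0,0],[20,0,0,0,0,0],[20,0,0,0,0,0]])

```text
clock: 6.58
tool_pos: [0.6258, -0.0166, 0.0195]
eef_rot: [3.141, 0.006, -0.057]
wrist_force: [-7.5, 3.1, 13.0]
grip_width: 0.0014
finger_force: 60.6
```

Run:
```python
from h import *
p,_=shot('top'); q,_=shot('scene')
a=cv2.resize(p[95:195,230:360,::-1],(520,400),interpolation=cv2.INTER_CUBIC)
b=cv2.resize(q[190:310,230:400,::-1],(567,400),interpolation=cv2.INTER_CUBIC)
cv2.imwrite('pics/lane.png',cv2.resize(np.hstack([a,b]),(800,294),interpolation=cv2.INTER_AREA))
s=readout.sense();print(s['tool_pos'],s['eef_rot'],s['wrist_force'])
```

```text
[ 0.62578316 -0.01662286  0.01948112] [ 3.14140215  0.00591304 -0.0569883 ] [-7.80145067  2.51135213 14.12645365]
```

View pics/lane.png

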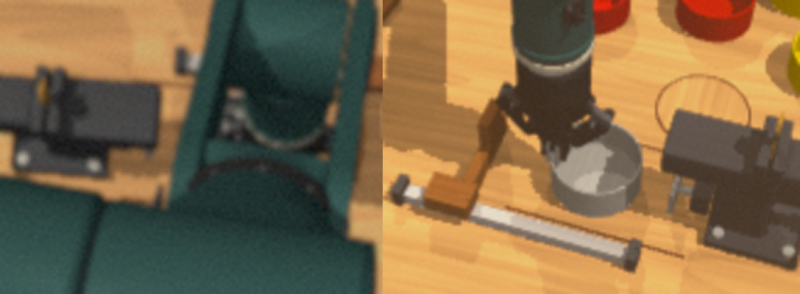

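```bash
cat >> h.py <<'E'
O=np.array([.6415,.197]);EX=np.array([.9983,-.058]);EY=np.array([.058,.9983])
def cloud(n,u0,u1,v0,v1,z0,z1):
    c=imaging.get_calibration(n);d=np.load('last_%s.npz'%n)['d']
    K=np.array([[c['fx'],0,c['cx']],[0,c['fy'],c['cy']],[0,0,1.]])
    U,V=np.meshgrid(np.arange(u0,u1),np.arange(v0,v1));D=d[v0:v1,u0:u1].ravel()
    q=cv2.undistortPoints(np.stack([U.ravel(),V.ravel()],1)[:,None].astype(float),K,np.array([c['k1'],0,0,0,0.]))[:,0]
    T=np.array(c['T']);P=(np.c_[q[:,0],-q[:,1],-np.ones(len(q))]*D[:,None])@T[:3,:3].T+T[:3,3]
    P=P[(D>0)&(P[:,2]>z0)&(P[:,2]<z1)]
    w=P[:,:2]-O; return np.c_[w@EX,w@EY,P[:,2]]*1000
def fit(P,r=50):
    from scipy.optimize import least_squares
    return least_squares(lambda p:np.hypot(P[:,0]-p[0],P[:,1]-p[1])-r,[np.median(P[:,0]),np.median(P[:,1])],loss='soft_l1').x
E
python3 - <<'E'
from h import *
np.set_printoptions(precision=1,suppress=True)
P=cloud('scene',295,345,235,285,.010,.043)   # outer near wall of tin
P=P[(P[:,0]>-70)&(P[:,0]<70)&(P[:,1]>-230)&(P[:,1]<-95)]
c=np.array([0,-165.])
for k in range(5):
    r=np.hypot(*(P[:,:2]-c).T); Q=P[(abs(r-50)<6)&(P[:,0]>c[0])]; c=fit(Q)
print(len(Q),c)
P=cloud('scene',330,400,225,300,.012,.040);P=P[(abs(P[:,0])<25)&(P[:,1]>-95)&(P[:,1]<-60)];print('plate',len(P),np.percentile(P[:,1],[0,10,30,50]))
P=cloud('scene',280,370,200,300,.088,.130);P=P[(abs(P[:,0])<40)];P=P[P[:,1]>-120];
print('jaw',len(P),P.min(0),P.max(0))
E
```

```text
262 [  -2.7 -166.5]
plate 41 [-79.5 -77.9 -74.3 -73.7]
jaw 672 [-31.4 -92.4  88.1] [ 32.4 -24.4 129.6]
```

Emit:
move_arm(targets=[[2,-5,0,0,0,0],[2,-13,0,0,0,0],[2,-21,0,0,0,0],[2,-27,0,0,0,0],[2,-31,0,0,0,0],[2,-33,0,0,0,0]])

```text
clock: 7.42
tool_pos: [0.6331, 0.0144, 0.0195]
eef_rot: [3.139, -0.0, -0.057]
wrist_force: [-0.2, -3.7, 4.5]
grip_width: 0.0019
finger_force: 59.4
```

Emit:
move_arm(targets=[[0,-1,0,0,0,0],[0,-2,0,0,0,0],[0,-3,0,0,0,0],[0,-4,0,0,0,0]])

```text
clock: 7.92
tool_pos: [0.6334, 0.0181, 0.0195]
eef_rot: [3.139, -0.0, -0.057]
wrist_force: [-0.1, -3.8, 5.3]
grip_width: 0.0017
finger_force: 59.4
```

Emit:
move_arm(targets=[[0,-1,0,0,0,0],[0,-2,0,0,0,0],[0,-3,0,0,0,0],[0,-4,0,0,0,0]])

```text
clock: 8.43
tool_pos: [0.6336, 0.0219, 0.0195]
eef_rot: [3.139, -0.0, -0.057]
wrist_force: [-0.6, -5.7, 4.3]
grip_width: 0.0017
finger_force: 59.4
```

Emit:
move_arm(targets=[[0,-1,0,0,0,0],[0,-2,0,0,0,0],[0,-3,0,0,0,0],[0,-4,0,0,0,0]])

```text
clock: 8.93
tool_pos: [0.6338, 0.0255, 0.0195]
eef_rot: [3.138, -0.0, -0.057]
wrist_force: [-1.1, -7.4, 6.0]
grip_width: 0.0016
finger_force: 59.5
```

Emit:
move_arm(targets=[[0,-1,0,0,0,0],[0,-2,0,0,0,0],[0,-2,0,0,0,0],[0,-2,0,0,0,0]])

```text
clock: 9.43
tool_pos: [0.6339, 0.0273, 0.0195]
eef_rot: [3.138, -0.0, -0.057]
wrist_force: [-0.7, -7.6, 5.0]
grip_width: 0.0018
finger_force: 59.4
```

Run:
```python
from h import *
np.set_printoptions(precision=1,suppress=True)
q,_=shot('scene')
P=cloud('scene',295,375,225,295,.010,.043)
P=P[(P[:,0]>-70)&(P[:,0]<70)&(P[:,1]>-190)&(P[:,1]<-60)]
c=np.array([0,-125.])
for k in range(5):
    r=np.hypot(*(P[:,:2]-c).T); Q=P[(abs(r-50)<6)&(P[:,0]>c[0])]; c=fit(Q)
print(len(Q),c)
t=readout.sense();w=t['tool_pos'][:2]-O;print('tcp',w@EX*1e3,w@EY*1e3,t['wrist_force'])
P=cloud('scene',235,300,215,290,.050,.080);P=P[(P[:,1]<-240)&(P[:,0]<40)&(P[:,0]>-60)];print('fin',len(P),np.percentile(P,[2,50,98],axis=0))
cv2.imwrite('pics/press.png',cv2.resize(q[190:310,230:400,::-1],(680,480),interpolation=cv2.INTER_CUBIC))
```

```text
278 [   3.  -121.6]
tcp 2.2436441724443554 -169.81054377897266 [-1.2 -7.2  5.3]
fin 126 [[ -19.1 -293.1   50.9]
 [   5.9 -283.9   74.1]
 [  20.1 -279.9   79.1]]
```

View pics/press.png

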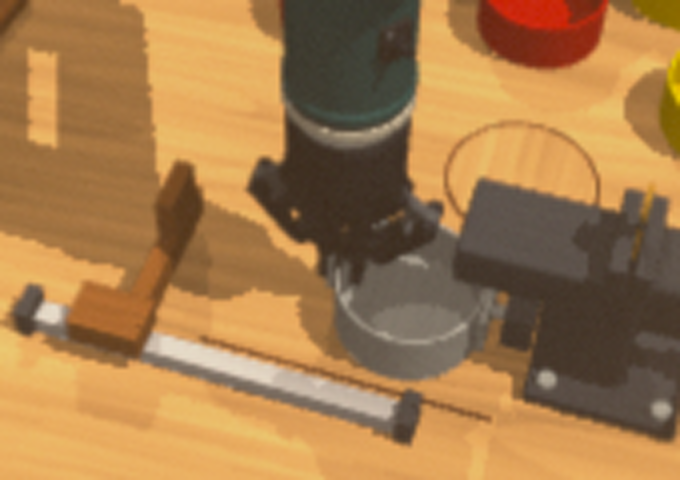

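The tin is pressed onto the stop at vise (2.5,-122): the pushing force rose about 4 N above sliding friction. The keeper is still back, with its fin at (180,200). Next I'll release the tin and move behind the fin.

Emit:
move_arm(targets=[[0,0,0,0,0,0],[0,0,0,0,0,0],[0,0,0,0,0,0]], hand=25)

```text
clock: 9.85
tool_pos: [0.6335, 0.0308, 0.0189]
eef_rot: [-3.142, 0.001, -0.057]
wrist_force: [-0.1, 0.3, 0.3]
grip_width: 0.025
finger_force: 0.0
```

Emit:
move_arm(targets=[[0,0,-10,0,0,0],[0,0,-35,0,0,0],[0,0,-65,0,0,0],[0,20,-95,0,0,0],[0,55,-115,0,0,0],[0,100,-115,0,0,0],[-2,145,-115,0,0,0],[-2,167,-115,0,0,0]])

```text
clock: 10.85
tool_pos: [0.6222, -0.1376, 0.1351]
eef_rot: [3.141, -0.001, -0.059]
wrist_force: [-0.2, 0.2, -0.0]
grip_width: 0.025
finger_force: 0.0
```

Emit:
move_arm(targets=[[0,0,20,0,0,0],[0,0,45,0,0,0],[0,0,65,0,0,0],[0,0,80,0,0,0],[0,0,82,0,0,0],[0,0,82,0,0,0]], hand=0)

```text
clock: 11.6
tool_pos: [0.6228, -0.1355, 0.0527]
eef_rot: [3.142, -0.001, -0.057]
wrist_force: [-0.5, -0.4, 0.9]
grip_width: 0.0001
finger_force: 0.0
```

Run:
```python
from h import *
np.set_printoptions(precision=1,suppress=True)
q,_=shot('scene')
P=cloud('scene',295,375,225,295,.010,.043)
P=P[(P[:,0]>-70)&(P[:,0]<70)&(P[:,1]>-190)&(P[:,1]<-60)]
c=np.array([0,-125.])
for k in range(5):
    r=np.hypot(*(P[:,:2]-c).T); Q=P[(abs(r-50)<6)&(P[:,0]>c[0])]; c=fit(Q)
print(len(Q),c)
t=readout.sense();w=t['tool_pos'][:2]-O;print('tcp',w@EX*1e3,w@EY*1e3,t['wrist_force'])
cv2.imwrite('pics/fin.png',cv2.resize(q[190:310,210:380,::-1],(680,480),interpolation=cv2.INTER_CUBIC))
```

```text
275 [   2.7 -125.5]
tcp 0.7944814812901873 -333.1212793071399 [0.2 0.7 0.2]
```

View pics/fin.png

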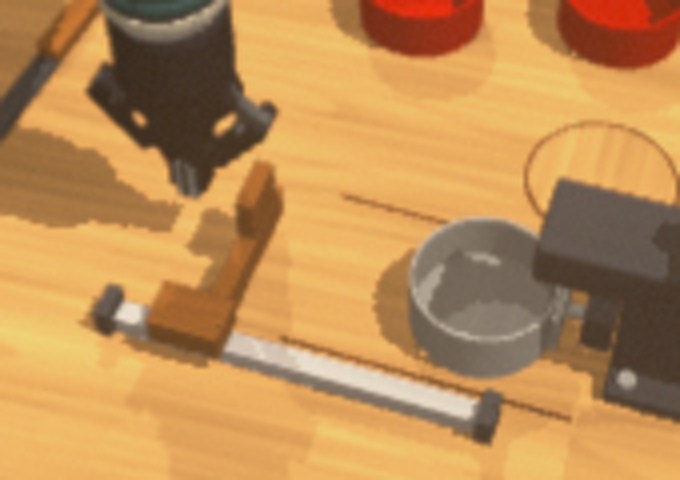

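Emit:
move_arm(targets=[[0,-8,0,0,0,0],[0,-16,0,0,0,0],[0,-20,0,0,0,0],[0,-24,0,0,0,0],[0,-28,0,0,0,0],[0,-32,0,0,0,0],[0,-36,0,0,0,0],[0,-40,0,0,0,0]])

```text
clock: 12.65
tool_pos: [0.6246, -0.0974, 0.0524]
eef_rot: [3.139, -0.0, -0.057]
wrist_force: [-1.5, -7.1, 0.7]
grip_width: -0.0002
finger_force: 3.5
```

Emit:
move_arm(targets=[[0,-5,0,0,0,0],[0,-11,0,0,0,0],[0,-17,0,0,0,0],[0,-23,0,0,0,0],[0,-29,0,0,0,0],[0,-35,0,0,0,0],[0,-41,0,0,0,0],[0,-46,0,0,0,0]])

```text
clock: 13.65
tool_pos: [0.6272, -0.0513, 0.0524]
eef_rot: [3.139, -0.0, -0.057]
wrist_force: [-1.1, -7.5, -0.1]
grip_width: 0.0001
finger_force: 3.5
```

```bash
cat > chk.py <<'E'
from h import *
np.set_printoptions(precision=1,suppress=True)
q,_=shot('scene')
P=cloud('scene',295,375,225,295,.010,.043)
P=P[(P[:,0]>-70)&(P[:,0]<70)&(P[:,1]>-190)&(P[:,1]<-60)]
c=np.array([0,-125.])
for k in range(5):
    r=np.hypot(*(P[:,:2]-c).T); Q=P[(abs(r-50)<6)&(P[:,0]>c[0])]; c=fit(Q)
print('tin',len(Q),c)
P=cloud('scene',220,345,215,300,.034,.048);P=P[(P[:,0]>67)&(P[:,0]<110)&(P[:,1]<-100)];print('carriage',len(P),np.percentile(P[:,1],[2,50,98]))
P=cloud('scene',220,345,215,300,.033,.045);P=P[(P[:,0]>25)&(P[:,0]<62)&(P[:,1]<-150)];print('bar',len(P),np.percentile(P[:,1],[2,50,98]))
t=readout.sense();w=t['tool_pos'][:2]-O;print('tcp',w@EX*1e3,w@EY*1e3,t['wrist_force'])
E
python3 chk.py
```

```text
tin 268 [   2.7 -125.7]
carriage 260 [-264.4 -239.9 -216.3]
bar 87 [-233.8 -223.9 -151. ]
tcp 0.1793673040207685 -247.99807134535646 [-0.  -5.6  0.4]
```

Emit:
move_arm(targets=[[0,-5,0,0,0,0],[0,-11,0,0,0,0],[0,-17,0,0,0,0],[0,-22,0,0,0,0],[0,-27,0,0,0,0],[0,-31,0,0,0,0],[0,-34,0,0,0,0],[0,-36,0,0,0,0]])

```text
clock: 14.7
tool_pos: [0.6293, -0.0154, 0.0524]
eef_rot: [3.139, -0.0, -0.057]
wrist_force: [-1.2, -6.0, 0.6]
grip_width: 0.0003
finger_force: 3.5
```

Emit:
move_arm(targets=[[0,-1,0,0,0,0],[0,-2,0,0,0,0],[0,-3,0,0,0,0],[0,-4,0,0,0,0]])

```text
clock: 15.2
tool_pos: [0.6296, -0.0115, 0.0524]
eef_rot: [3.139, -0.0, -0.057]
wrist_force: [-1.3, -7.7, 0.6]
grip_width: -0.0001
finger_force: 3.5
```

Emit:
move_arm(targets=[[0,-1,0,0,0,0],[0,-2,0,0,0,0],[0,-3,0,0,0,0],[0,-4,0,0,0,0]])

```text
clock: 15.7
tool_pos: [0.6298, -0.0075, 0.0524]
eef_rot: [3.139, -0.0, -0.057]
wrist_force: [-0.7, -7.8, 1.4]
grip_width: 0.0
finger_force: 3.5
```

```bash
python3 chk.py
```

```text
tin 283 [   2.7 -125.7]
carriage 266 [-221.2 -195.8 -172.4]
bar 90 [-190.3 -181.2 -152.8]
tcp 0.14372674483816014 -204.72267255882136 [ 0.2 -6.5  1.7]
```

Contact should be close now, so I'll creep.

Emit:
move_arm(targets=[[0,-1,0,0,0,0],[0,-2,0,0,0,0],[0,-3,0,0,0,0]])

```text
clock: 16.12
tool_pos: [0.6299, -0.0054, 0.0524]
eef_rot: [3.138, -0.0, -0.056]
wrist_force: [-1.0, -11.1, 0.2]
grip_width: -0.0001
finger_force: 5.5
```

Emit:
move_arm(targets=[[0,-1,0,0,0,0],[0,-2,0,0,0,0],[0,-3,0,0,0,0]])

```text
clock: 16.5
tool_pos: [0.6301, -0.0029, 0.0525]
eef_rot: [3.137, -0.0, -0.056]
wrist_force: [-0.9, -11.9, 1.0]
grip_width: 0.0
finger_force: 6.2
```

```bash
python3 chk.py
```

```text
tin 290 [   2.8 -123.1]
carriage 264 [-215.6 -191.4 -167.8]
bar 87 [-185.8 -177.1 -153.2]
tcp 0.18185624694800445 -200.09072624529298 [ -1.4 -12.5   1.1]
```

Emit:
move_arm(targets=[[0,-1,0,0,0,0],[0,-2,0,0,0,0],[0,-3,0,0,0,0],[0,-3,0,0,0,0],[0,-3,0,0,0,0]])

```text
clock: 17.18
tool_pos: [0.6302, -0.0002, 0.0524]
eef_rot: [3.137, 0.0, -0.056]
wrist_force: [-1.8, -13.2, 0.0]
grip_width: -0.0004
finger_force: 6.5
```

Emit:
move_arm(targets=[[0,2,0,0,0,0],[0,5,0,0,0,0],[0,12,0,0,0,0],[0,25,0,0,0,0],[0,35,-15,0,0,0],[0,40,-60,0,0,0],[0,40,-100,0,0,0],[0,40,-100,0,0,0]])

```text
clock: 18.18
tool_pos: [0.6311, -0.0379, 0.1572]
eef_rot: [3.141, -0.009, -0.058]
wrist_force: [0.4, -0.3, -0.7]
grip_width: -0.0001
finger_force: 0.0
```

```bash
python3 chk.py
python3 - <<'E'
from h import *
q=np.load('last_scene.npz')['p']
cv2.imwrite('pics/end.png',cv2.resize(q[190:310,230:400,::-1],(680,480),interpolation=cv2.INTER_CUBIC))
E
```

```text
tin 279 [   2.9 -120.5]
carriage 260 [-213.2 -189.  -165. ]
bar 84 [-182.8 -173.9 -152.7]
tcp 1.5627943584900874 -234.842217889091 [-0.  -1.  -0.1]
```

View pics/end.png

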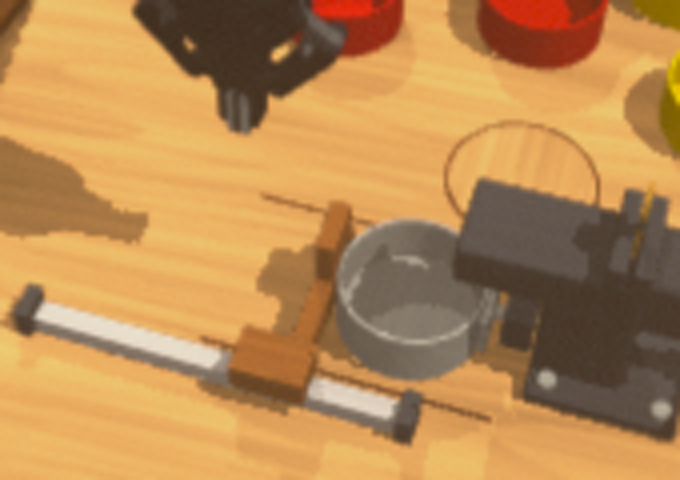

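The keeper bar sits against the tin at (335,290), and the tin has stayed at -120.5, about 9 mm into the spring. The gripper is clear of everything, so I'm handing in.

```bash
python3 -c "
from rig import bot
print(bot.hand_in())"
```

```text
the job is handed in; nothing more can be done
None
```

I handed the job in at about 18 s on the robot clock: the tin is in the lane about 3 mm off centre and about 9 mm into the spring stop (about 4.5 N), held by the keeper with the robot clear; the hand-in gave no verdict.

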